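Bleed down the repair lift

TASK

Lower the amplifier chassis on the hydraulic bench lift: crack the red release valve open just far enough that the yellow deck sinks slowly (no faster than about 3 cm/s), and when the deck is level with the plywood deck of the side stand, screw the valve shut so that it stays there, snug on its seat but not forced, and let go. Do not touch the deck or the chassis, and leave the solder spool, the can and the screwdriver where they are.

Things in the scene. Friction and masses are not known exactly. Their poses are not given: they have to be found in the camera images.
- valve_grip (a point): Centre of the red T-bar of the release valve, on its vertical axis, 110 mm above the table. The bar is 84 mm long (along this point's x, which turns with it; white tip at +x), 12 mm wide, 18 mm high, 25 mm clear above the steel valve block (56 x 64 mm). Seen from above it opens counter-clockwise, shuts clockwise, stays where it is left; stop at 1.3 rad open. It starts shut, finger-tight
- ram (a joint): Height of the lift's deck above its lowest position, m (0 to 0.09). The deck cannot be raised again
- deck_top (a point): Point on the top face of the lift's yellow deck (170 x 160 x 12 mm), near the edge that faces the side stand; it carries the clamped open aluminium chassis (150 x 130 x 37 mm). The deck's near edge is 155 mm from the valve axis, the chassis wall 170 mm; at the start the deck's top is 185 to 205 mm above the table
- stand_top (a point): Point on the top face of the side stand's plywood deck (170 x 130 x 12 mm), near the edge that faces the lift. The stand does not move; its height differs from case to case
- spool_mid (a point): Centre of the red solder spool, 54 mm diameter, 45 mm high, standing on the bench
- can_mid (a point): Centre of the yellow drinks can, 56 mm diameter, 110 mm high, standing on the bench
- driver_grip (a point): Middle of the handle of the screwdriver with the blue handle, lying on the bench
- cradle: The lift's yellow deck together with the chassis clamped on it (top of the chassis 37 mm above the deck); origin at the middle of the deck's top face, z up. The deck measures 170 mm along x, 160 mm along y
- needle: The valve's needle, a 10 mm steel tip hidden inside the lift, moved by the T-bar; its reading is no guide. Opening takes 0.05 to 0.3 N m, closing about 0.4. The deck begins to sink at a hidden angle 0.2 to 0.8 rad counter-clockwise of the start (load, seal); from there each further 0.1 rad adds 10 to 18 mm/s, at once and both ways: turned back as far, it stops
- seat: The needle's seat inside the lift, 16 mm, out of sight. The needle meets it 0.02 to 0.45 rad clockwise of the start angle, found only by feel: there the closing moment climbs by about 4 N m per rad of the bar. Snug is 0.1 to 0.4 N m above what closing took just before, forced is over 0.5 N m above

How it is judged:
By the outcome, as a careful person would: the job done as asked, in the order asked, and still so for the second after the job is handed in, with the robot touching nothing.
It also fails if it takes over 64 s, if anything falls off the work surface, if the arm or the gripper's body presses on something with over 40 N, if the wrist force passes 120 N, or if a joint passes its speed limit or range.

ROBOT

A 7-joint arm with a two-finger parallel gripper is mounted at the origin on the work surface. World frame = base frame: x ahead of the robot, y to its left, z up, the work surface at z = 0. Lengths are in m, angles in rad, forces in N, time in s.
With the tool pointing down it reaches from about 0.4 to 0.85 m from the base axis. Payload 10.4 kg.
Tool frame: the origin (TCP) lies at the very end of the fingers, on their centre line; the grasp point (between the pads) lies 19 mm behind it (r.pinch_z is the distance from the TCP to the grasp point, in m); z points along the fingers, y is the line along which they close (so a half turn about z gives the same grasp; the last joint's range is limited). The gripper opens to 87 mm and grips with 3 to 60 N. Pads are 19 mm wide; open, the fingers measure 117 mm over their backs; the gripper's body (75 mm by 190 mm) begins 51 mm behind the grasp point.
Start: joints at [1.314, 0.332, -0.065, 1.46, 0.022, 1.35, -0.088], TCP at [0.145, -0.608, 0.223] pointing down, gripper open.
Joint ranges: [-2.6, 2.6], [-0.5, 2.12], [-1.47, 1.34], [0.16, 2.42], [-1.27, 4.41], [0.06, 2.06], [-2.6, 2.6]. Speed limits (rad/s): [2.22, 2.22, 2.79, 2.79, 3.14, 3.14, 3.14].

INTERFACE

Orientations are given as a unit quaternion [x, y, z, w].
In Python, from bench import sensors, vision, r gives the robot as it stands.
- The arm moves only by the shell command python3 -m crank 'ROWS' [OPENING] [FORCE]. ROWS is JSON, a list of rows, each a list of 2 entries, a list of its own where there are three numbers: the shift along the tool's x, y, z normalised to -1 to 1, where 1 is 3 cm, then the turn about the tool's z normalised to -1 to 1, where 1 is 8 degrees. A call has 1 to 12 rows; each row shifts and turns the commanded pose from where the row before left it, along the tool's axes as they then stand; what a row does not reach is not made up. A row lasts 1/8 s, in which the tool goes at most 62.5 mm and 10.7 degrees, less where a joint would pass 70% of its speed; a pose out of reach is approached as far as the arm can. A call with a number of a shift or a turn outside -1 to 1 is refused whole. A call with a gripper value outside its range is refused whole. OPENING is the opening, from 0 (shut) to 1 (fully open), set as the call begins (- or left out, the last holds). The fingers move at their own pace and stop on an object; FORCE is the grip in N (left out, the last holds). Time passes only in rows, so rows that do not move let the fingers close. It gives the time, the measured TCP pose, the force, the opening and the grip force at its end, in the units of the state.
- sensors.read_state(): the state, without advancing time (a new reading comes with each control period).
- vision.camera(name): name is "side" or "top" or "wrist"; returns the picture (480x640x3 uint8, red, green, blue); there is no depth.
- vision.camera_model(name): a dict with "vertical_fov" (degrees; the focal length in pixels is half the picture's height over the tangent of half this angle, whatever the lens; pixels are square), "cx", "cy" (the principal point, pixels), "camera_from_world" (4x4, takes a point from world to camera coordinates); the wrist camera has in their place "hand_eye" (4x4, takes a point from camera to tool coordinates, whose origin is the TCP and whose axes are the flange's). Camera axes: x right, y down, z forward; pixel columns grow to the right and rows downward; lengths in m; the calibration is good to about 2 mm. A picture is of the moment at which its call begins: read the wrist's pose just before it. camera_model takes no time and is no camera call.
- r.close_job(): hands the job in; it is judged then, once.
The state is a dict: "time": time; "joint_positions": joint angles; "joint_vel": joint speeds; "joint_torque": joint torques, N m; "ee_pos": TCP position; "eef_rot": TCP orientation; "ft_force": force on the tool from outside, world axes, zero at the start; "torque": the same for the moment, N m; "width": finger opening in m; "grip_force": force on a finger pad.
Only numpy, scipy, OpenCV 4.12 (cv2) and the standard library are available. Lean on these libraries where they do the work, as an engineer would, in place of code of your own. Each camera call takes 0.05 s, during which the arm holds its last target. There are 200 camera calls.

## Working session

There is one attempt and no reset: what is moved stays moved. The work goes in short steps, Python scripts to look and compute and a shell command to move; the robot and the scene stay as the last step left them, time stands still between calls to the robot, and variables do not carry over. Pictures are saved under pics/ and viewed, at most 10 in all, crops included, and the job is handed in when it is done.

```bash
mkdir -p pics; ls
python3 - <<'E'
from bench import sensors, vision, r
import cv2,numpy as np
s=sensors.read_state()
print(s)
for n in ("side","top","wrist"):
    im=vision.camera(n); cv2.imwrite(f"pics/{n}0.png",im[:,:,::-1]); m=vision.camera_model(n); print(n,m)
E
```

```text
pics
{'time': 0.0, 'joint_positions': array([ 1.31437626,  0.3328776 , -0.06469351,  1.46096798,  0.02162765,
        1.34988135, -0.08849881]), 'joint_vel': array([-5.43767619e-04,  2.12978909e-03, -6.80196221e-04,  9.41401195e-04,
       -1.78001368e-05,  1.25380967e-03,  1.56106825e-03]), 'joint_torque': array([-5.97507624e-04, -6.23254967e+01,  2.41122994e-02, -3.89883506e+01,
       -6.13435660e-02,  4.01037850e-02,  1.34067259e-04]), 'ee_pos': array([ 0.14469934, -0.60761461,  0.22173762]), 'eef_rot': array([ 9.93172223e-01,  1.16655129e-01, -1.31347224e-04, -7.06887429e-04]), 'ft_force': array([ 0.61954441, -0.20044617,  0.10079886]), 'torque': array([-0.03105479,  0.01056523, -0.02414655]), 'grip_force': 0.0, 'width': 0.08699823372527098}
side {'vertical_fov': 43.85561922597391, 'cx': 319.80920307571284, 'cy': 248.3957429248834, 'camera_from_world': array([[-0.99838497, -0.0528567 , -0.02082379,  0.59807107],
       [-0.01364959,  0.57899028, -0.81522018,  0.0879684 ],
       [ 0.05514662, -0.81361933, -0.57877667,  1.41630748],
       [ 0.        ,  0.        ,  0.        ,  1.        ]])}
top {'vertical_fov': 57.42689853046861, 'cx': 318.41914422736755, 'cy': 237.76184469119826, 'camera_from_world': array([[ 0.01617354, -0.99981024, -0.01085796,  0.07557645],
       [-0.99229581, -0.01471605, -0.12301411,  0.62569059],
       [ 0.12283098,  0.01276388, -0.99234552,  1.02115676],
       [ 0.        ,  0.        ,  0.        ,  1.        ]])}
wrist {'vertical_fov': 66.91841001817322, 'cx': 320.09821533749005, 'cy': 238.13389165901415, 'hand_eye': array([[ 5.29630412e-04, -9.53431626e-01, -3.01608777e-01,
         8.30989285e-02],
       [ 9.99999790e-01,  6.17604739e-04, -1.96325818e-04,
         2.37934133e-04],
       [ 3.73458254e-04, -3.01608610e-01,  9.53431753e-01,
        -1.62938423e-01],
       [ 0.00000000e+00,  0.00000000e+00,  0.00000000e+00,
         1.00000000e+00]])}
```

View pics/side0.png

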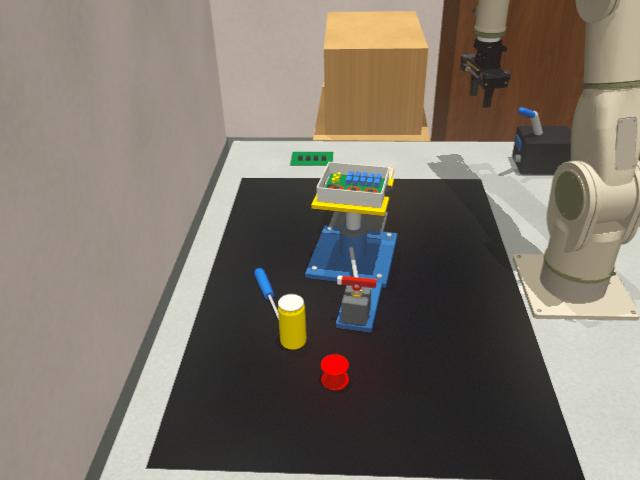

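View pics/top0.png

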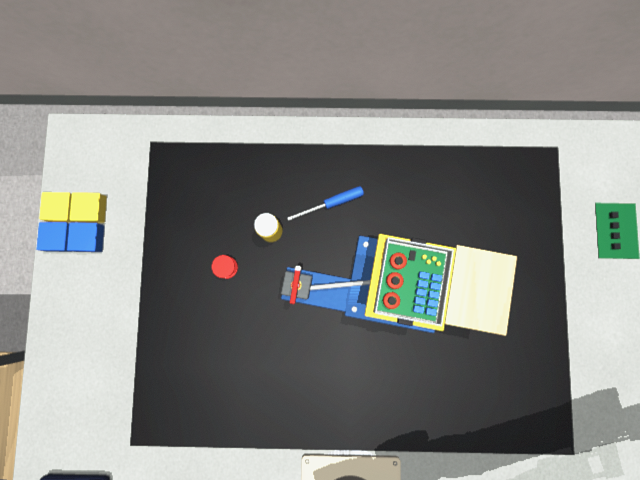

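```bash
cat > h.py <<'E'
from bench import sensors, vision, r
import cv2,numpy as np
from scipy.spatial.transform import Rotation as R
def model(n,s=None):
    m=vision.camera_model(n); f=240/np.tan(np.radians(m["vertical_fov"])/2)
    if n=="wrist":
        s=s or sensors.read_state(); T=np.eye(4); T[:3,:3]=R.from_quat(s["eef_rot"]).as_matrix(); T[:3,3]=s["ee_pos"]
        W=T@m["hand_eye"]; C=np.linalg.inv(W)
    else: C=m["camera_from_world"]; W=np.linalg.inv(C)
    return f,m["cx"],m["cy"],C,W
def ray(M,p):
    f,cx,cy,C,W=M; return W[:3,3], W[:3,:3]@np.array([(p[0]-cx)/f,(p[1]-cy)/f,1])
def onz(M,p,z):
    o,d=ray(M,p); return o+d*(z-o[2])/d[2]
def proj(M,P):
    f,cx,cy,C,W=M; q=C[:3,:3]@np.array(P)+C[:3,3]; return np.array([f*q[0]/q[2]+cx,f*q[1]/q[2]+cy])
def tri(M1,p1,M2,p2):
    o1,d1=ray(M1,p1);o2,d2=ray(M2,p2); t=np.linalg.lstsq(np.c_[d1,-d2],o2-o1,rcond=None)[0]
    a,b=o1+d1*t[0],o2+d2*t[1]; return (a+b)/2,np.linalg.norm(a-b)
E
python3 - <<'E'
from h import *
np.set_printoptions(precision=4,suppress=True)
T=model("top");S=model("side")
print("cams",T[4][:3,3],S[4][:3,3])
print("valve",onz(T,(296,285),.11),"tip",onz(T,(298,268),.11),onz(T,(294,303),.11), "side",onz(S,(357,281),.11))
for p in [(379,235),(366,316),(455,246),(444,328)]: print("deck",onz(T,p,.195))
for p in [(457,246),(517,255),(506,335),(447,328)]: print("stand",onz(T,p,.15))
print("spool",onz(T,(224,267),.045),"can",onz(T,(266,224),.11))
E
```

```text
cams [0.4942 0.0717 1.0911] [0.5202 1.133  0.9039]
valve [0.5089 0.1326 0.11  ] tip [0.5468 0.129  0.11  ] [0.4691 0.1361 0.11  ] side [0.5102 0.135  0.11  ]
deck [ 0.6127 -0.0414  0.195 ]
deck [ 0.4478 -0.0151  0.195 ]
deck [ 0.5923 -0.1969  0.195 ]
deck [ 0.4267 -0.1713  0.195 ]
stand [ 0.5973 -0.2147  0.15  ]
stand [ 0.5798 -0.3424  0.15  ]
stand [ 0.4111 -0.3128  0.15  ]
stand [ 0.4234 -0.1898  0.15  ]
spool [0.5499 0.3099 0.045 ] can [0.6454 0.2038 0.11  ]
```

View pics/wrist0.png

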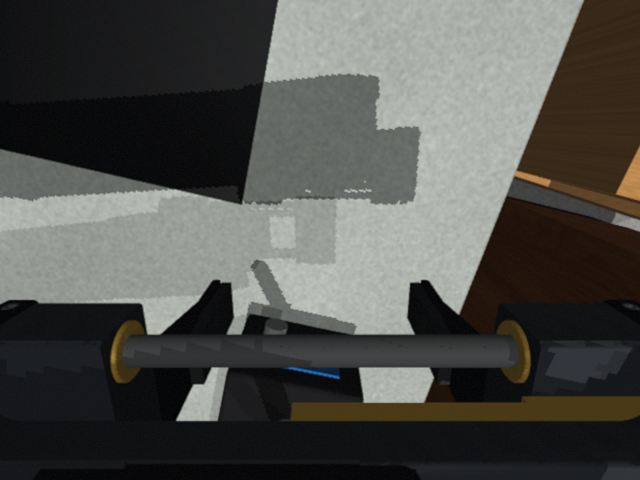

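```bash
python3 -m crank '[[[0.5,-0.3,-0.9],0],[[1,-0.6,-0.9],0],[[1,-0.6,-0.9],0],[[1,-0.6,-0.9],0],[[1,-0.6,0],0],[[1,-0.6,0],0],[[1,-0.6,0],0],[[1,-0.6,0],0],[[1,-0.6,0],0],[[1,-0.6,0],0.8],[[1,-0.4,0],0.8],[[0.5,-0.2,0],0.8]]' && python3 -m crank '[[[0,0,0],0],[[0,0,0],0]]'
python3 - <<'E'
from h import *
s=sensors.read_state(); np.save("A.npy",np.r_[s["ee_pos"],s["eef_rot"]])
cv2.imwrite("pics/wA.png",vision.camera("wrist")[:,:,::-1])
E
```

```text
time: 1.65
ee_pos: [0.4271, -0.3523, 0.3304]
eef_rot: [0.999, -0.051, 0.0, -0.0]
ft_force: [-0.7, -0.2, 0.5]
width: 0.0872
grip_force: 0.0
time: 1.9
ee_pos: [0.4249, -0.3545, 0.3304]
eef_rot: [0.999, -0.05, -0.0, 0.0]
ft_force: [-0.7, 0.9, -1.2]
width: 0.0869
grip_force: 0.0
```

View pics/wA.png

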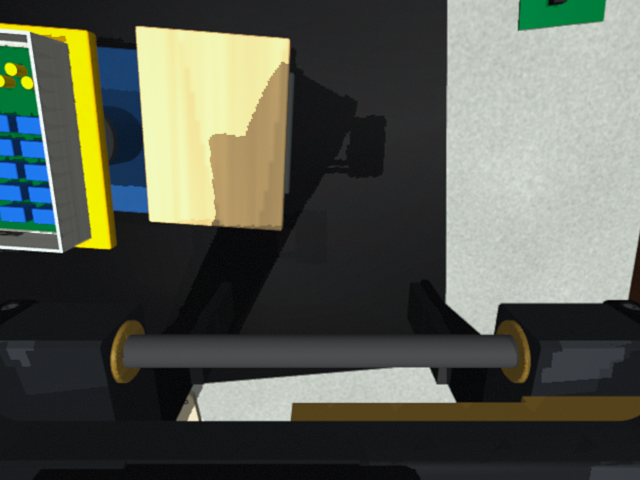

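```bash
python3 -m crank '[[[0.2,-1,0],0],[[0.2,-1,0],0],[[0.2,-1,0],0],[[0,-1,0],0],[[0,-1,0],0],[[0,-1,0],0],[[0,-1,0],0],[[0,-0.5,0],0],[[0,0,0],0],[[0,0,0],0]]'
python3 - <<'E'
from h import *
s=sensors.read_state(); np.save("B.npy",np.r_[s["ee_pos"],s["eef_rot"]])
cv2.imwrite("pics/wB.png",vision.camera("wrist")[:,:,::-1])
E
```

```text
time: 3.2
ee_pos: [0.4661, -0.1334, 0.3305]
eef_rot: [0.999, -0.051, -0.0, 0.0]
ft_force: [-0.2, 0.6, -0.7]
width: 0.0871
grip_force: 0.0
```

View pics/wB.png

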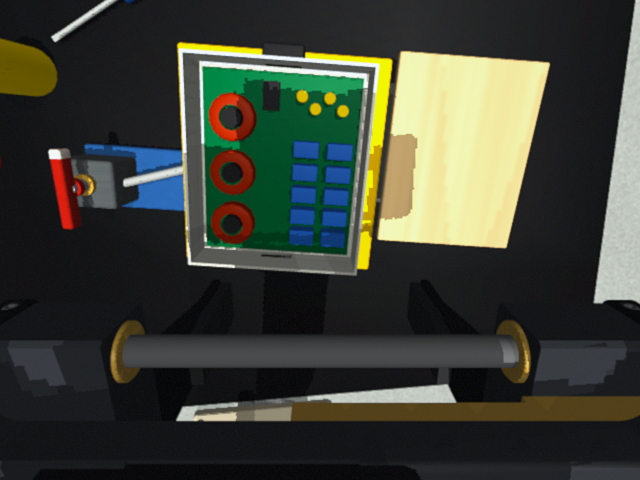

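Run:
```python
import cv2,numpy as np
A=cv2.imread("pics/wA.png");B=cv2.imread("pics/wB.png");S=cv2.imread("pics/side0.png")
z=lambda im,x,y,w,h,k:cv2.resize(im[y:y+h,x:x+w],None,fx=k,fy=k,interpolation=cv2.INTER_NEAREST)
a=np.hstack([z(A,65,10,66,50,6),z(A,75,205,66,50,6)])
b=np.hstack([z(B,355,35,66,50,6),z(S,305,160,99,75,4)])
cv2.imwrite("pics/crop1.png",np.vstack([a,b]))
```

```text
(no output)
```

View pics/crop1.png

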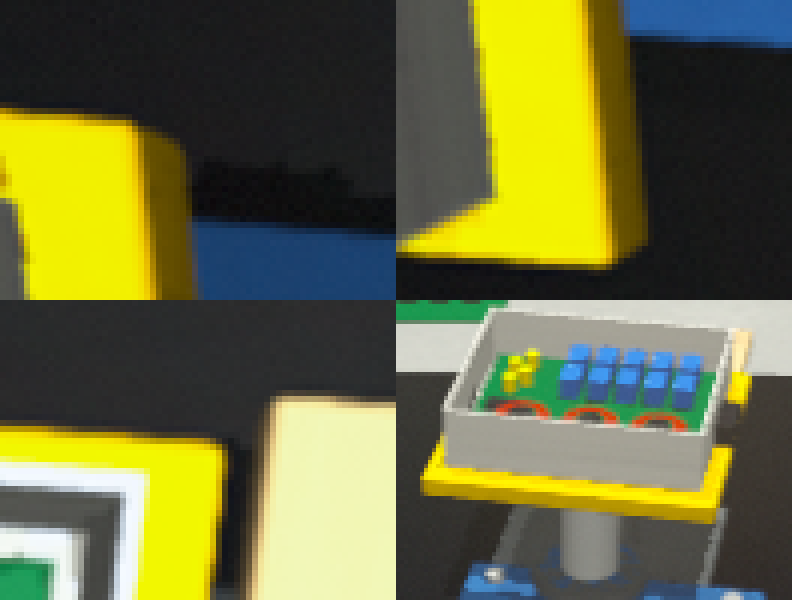

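Run:
```python
from h import *
np.set_printoptions(precision=4,suppress=True)
def M(n):
    v=np.load(n+".npy"); return model("wrist",dict(ee_pos=v[:3],eef_rot=v[3:]))
A,B,T,S=M("A"),M("B"),model("top"),model("side")
imA,imB=cv2.imread("pics/wA.png"),cv2.imread("pics/wB.png")
for n,im in(("A",imA),("B",imB)):
    h=cv2.cvtColor(im,cv2.COLOR_BGR2HSV)
    m=cv2.inRange(h,(8,50,90),(32,170,255)); m[290:]=0; m=cv2.morphologyEx(m,cv2.MORPH_OPEN,np.ones((5,5)))
    c=max(cv2.findContours(m,0,2)[0],key=cv2.contourArea)
    print(n,cv2.approxPolyDP(c,8,True)[:,0].tolist(),cv2.contourArea(c))
for k,a,b in [("stand far-left",(136,27),(400,51.5)),("stand far-right",(291,39),(548,62)),("stand near-right",(281,230),(507,248)),("stand near-left",(149,222),(379,240)),
  ("deck far",(87.8,30.3),(393,59.2)),("deck near",(110.7,249.5),(368,270))]:
    P,g=tri(A,a,B,b); print(k,P,g,proj(T,P),proj(S,P))
for p in [(60,151),(67,229)]: print("bar",onz(B,p,.119))
```

```text
A [[135, 26], [141, 115], [148, 84], [160, 222], [280, 229], [289, 39]] 26238.0
B [[409, 51], [416, 136], [389, 135], [380, 218], [403, 216], [391, 240], [410, 241], [420, 183], [415, 242], [506, 247], [549, 63]] 24536.0
stand far-left [ 0.6    -0.2164  0.1479] 0.0003133446938598388 [457.4642 244.8732] [322.6892 184.0945]
stand far-right [ 0.5788 -0.3451  0.1449] 0.0006046406945321583 [517.2418 255.6852] [332.6557 162.1823]
stand near-right [ 0.4121 -0.3151  0.1519] 8.085022560337863e-05 [507.4245 334.6348] [394.049  165.3462]
stand near-left [ 0.4333 -0.1887  0.1524] 0.0005767574794658798 [446.7216 323.3177] [388.0429 188.4081]
deck far [ 0.5885 -0.2009  0.1951] 0.00015403409479979583 [457.0233 247.845 ] [326.5891 170.6686]
deck near [ 0.4214 -0.1717  0.1957] 0.00019278503258788406 [444.3514 330.716 ] [393.9581 176.5135]
bar [0.549  0.1206 0.119 ]
bar [0.4689 0.139  0.119 ]
```

```bash
python3 -m crank '[[[0.1,-1,0],0],[[0.1,-1,0],0],[[0.1,-1,0],0],[[0.1,-1,0],0],[[0.1,-1,0],0],[[0,-1,0],0],[[0,-1,0],0.5],[[0,-1,0.8],0.4],[[0,-0.9,1],0],[[0,0,0.8],0],[[0,0,0],0],[[0,0,0],0]]' 0.4
python3 - <<'E'
from h import *
s=sensors.read_state();print(s["joint_positions"]); M=model("wrist",s)
im=vision.camera("wrist")[:,:,::-1]; cv2.imwrite("pics/wC.png",im)
im=im.copy(); im[290:]=0
h=cv2.cvtColor(im,cv2.COLOR_BGR2HSV)
m=cv2.inRange(h,(0,150,80),(8,255,255))|cv2.inRange(h,(172,150,80),(180,255,255))
c=max(cv2.findContours(m,0,2)[0],key=cv2.contourArea); print(cv2.minAreaRect(c))
b=cv2.boxPoints(cv2.minAreaRect(c)); print([onz(M,p,.119) for p in b])
E
```

```text
time: 4.75
ee_pos: [0.5144, 0.1306, 0.2535]
eef_rot: [0.993, -0.114, 0.0, -0.0]
ft_force: [1.1, 0.8, -0.6]
width: 0.0349
grip_force: 0.0
[ 0.33738608  0.17461023 -0.74795874  1.63199883  0.12097015  1.38143678
 -2.22491248]
((150.70001220703125, 206.39999389648438), (54.11284255981445, 66.18761444091797), 63.43495178222656)
[array([0.57818799, 0.29538178, 0.119     ]), array([0.59003865, 0.23905239, 0.119     ]), array([0.54731228, 0.23322203, 0.119     ]), array([0.53384876, 0.2917815 , 0.119     ])]
```

View pics/wC.png

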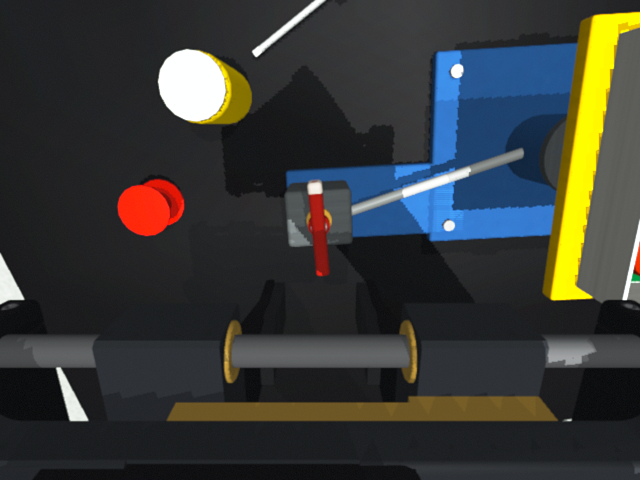

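```bash
python3 - <<'E'
from h import *
s=sensors.read_state();M=model("wrist",s)
a,b=onz(M,(315.5,181),.119),onz(M,(321.5,275),.119); c=(a+b)/2
print(a,b,c,np.linalg.norm(a-b),np.degrees(np.arctan2(*(a-b)[1::-1])))
Rm=R.from_quat(s["eef_rot"]).as_matrix(); print("tool delta",Rm.T@(c-s["ee_pos"]),np.degrees(np.arctan2(Rm[1,0],Rm[0,0])))
E
python3 -m crank '[[[0,0,0],1],[[0,0,0],1],[[0,0,0],1],[[0,0,0],1],[[0,0,0],1],[[0,0,0],1],[[0,0,0],1],[[0,0,0],1],[[0,0,0],1],[[0,0,0],1],[[0,0,0],1],[[0,0,0],1]]'
python3 -c "
from h import *; print(sensors.read_state()['joint_positions'])"
```

```text
[0.55253042 0.12561604 0.119     ] [0.47015663 0.13956265 0.119     ] [0.51134352 0.13258934 0.119     ] 0.0835460838269691 -9.609551151536747
tool delta [-0.00362039 -0.00099512  0.13474831] -13.079093920674152
time: 6.3
ee_pos: [0.529, 0.1213, 0.1971]
eef_rot: [0.825, -0.562, -0.045, 0.037]
ft_force: [0.8, -0.4, -0.0]
width: 0.0348
grip_force: 0.0
[-1.251797    0.57567063  1.33211506  1.66222549 -0.54177919  1.47656282
 -2.60249492]
```

```bash
python3 -m crank '[[[0,0,0],-1],[[0,0,0],-1],[[0,0,0],-1],[[0,0,0],-1],[[0,0,0],-1],[[0,0,0],-1]]'
python3 -c "
from h import *; print(sensors.read_state()['joint_positions'])"
```

```text
time: 7.05
ee_pos: [0.5308, 0.1108, 0.1997]
eef_rot: [0.982, -0.183, -0.053, 0.015]
ft_force: [0.6, -0.7, 0.5]
width: 0.0346
grip_force: 0.0
[-1.155854    0.43128501  1.14059018  1.66122592 -0.38768944  1.42214454
 -1.88614348]
```

```bash
python3 -m crank '[[[0,0,0],-1],[[0,0,0],-1],[[0,0,0],-1],[[0,0,0],-1],[[0,0,0],-1],[[0,0,0],-1],[[0,0,0],-1],[[0,0,0],-1],[[0,0,0],-1],[[0,0,0],-1]]'
python3 -c "
from h import *; s=sensors.read_state(); print(s['joint_positions'])
for q in ([.825,-.562,-.045,.037],[.982,-.183,-.053,.015],s['eef_rot']): print(R.from_quat(q).as_matrix()[:,2])"
```

```text
time: 8.3
ee_pos: [0.5309, 0.1106, 0.1998]
eef_rot: [0.87, 0.491, -0.05, -0.023]
ft_force: [-0.1, -0.3, -0.8]
width: 0.0348
grip_force: 0.0
[-0.96220982  0.31799407  0.84257494  1.654031   -0.24415084  1.39120001
 -0.61694868]
[-0.11585387 -0.01047143 -0.99321107]
[-0.10948926 -0.01005348 -0.99393714]
[-0.11014714 -0.00996154 -0.99386537]
```

```bash
python3 -m crank '[[[0,0,-0.3],-1],[[0,0,-0.3],-1],[[0,0,-0.3],-1],[[0,0,-0.3],-1],[[0,0,-0.3],-1],[[0,0,-0.3],-1],[[0,0,-0.3],-1],[[0,0,-0.3],-1],[[0,0,-0.3],-1],[[0,0,0],-1],[[0,0,0],-1],[[0,0,0],-1]]'
python3 -m crank '[[[0,0,0],-1],[[-0.5,0,0],-0.9],[[-1,-0.1,0],0],[[-1,-0.1,0],0],[[-1,-0.1,0],0],[[-1,-0.1,0],0],[[-1,-0.1,0],0],[[-1,-0.1,0],0],[[-1,-0.1,0],0]]'
python3 -c "
from h import *; s=sensors.read_state(); print(s['joint_positions'])
print(R.from_quat(s['eef_rot']).as_matrix())"
```

```text
time: 9.8
ee_pos: [0.5397, 0.1113, 0.2803]
eef_rot: [0.217, 0.975, -0.017, -0.053]
ft_force: [-0.2, -0.1, 0.3]
width: 0.035
grip_force: 0.0
time: 10.92
ee_pos: [0.7564, 0.0488, 0.2566]
eef_rot: [0.088, 0.995, -0.01, -0.054]
ft_force: [0.2, 0.3, 0.2]
width: 0.0348
grip_force: 0.0
[-0.36078459  0.79529444  0.56645612  0.8048098  -0.37885434  1.73176959
  1.43231891]
[[-0.97850307  0.1743662  -0.11012795]
 [ 0.17659047  0.98422624 -0.01070145]
 [ 0.10652485 -0.02991895 -0.99385981]]
```

```bash
python3 -m crank '[[[-1,0.2,-0.2],0],[[-1,0.2,-0.2],0],[[-1,0.2,-0.2],0],[[-1,0.2,-0.2],0],[[-1,0.2,-0.2],0]]'
python3 -c "
from h import *; s=sensors.read_state(); print(s['joint_positions'])
print(R.from_quat(s['eef_rot']).as_matrix())"
```

```text
time: 11.55
ee_pos: [0.8515, 0.0481, 0.2463]
eef_rot: [0.089, 0.996, -0.007, -0.03]
ft_force: [0.2, 0.4, 0.4]
width: 0.0348
grip_force: 0.0
[-0.176614    1.18336122  1.10801443  0.16057384 -1.04785927  1.94382632
  1.36944837]
[[-0.98234889  0.17687252 -0.06088323]
 [ 0.17775381  0.98403072 -0.00933378]
 [ 0.05826008 -0.01999126 -0.99810125]]
```

```bash
python3 -m crank '[[[-0.6,0,0],0]]'
python3 -c "
from h import *; s=sensors.read_state(); print(s['joint_positions'])
print(R.from_quat(s['eef_rot']).as_matrix()[:,2])"
```

```text
time: 11.68
ee_pos: [0.8575, 0.0447, 0.2416]
eef_rot: [0.089, 0.996, -0.007, -0.024]
ft_force: [-0.4, -0.1, 0.8]
width: 0.0349
grip_force: 0.0
[-0.1730578   1.19219352  1.15094561  0.1606348  -1.08977794  1.92940531
  1.37676621]
[-0.04924145 -0.00950802 -0.99874165]
```

```bash
python3 -m crank '[[[-0.7,0,0],0],[[-0.7,0,0],0],[[-0.7,0,0],0]]'
python3 -c "
from h import *; s=sensors.read_state(); print(s['joint_positions'])
print(R.from_quat(s['eef_rot']).as_matrix()[:,2])"
```

```text
time: 12.05
ee_pos: [0.8784, 0.032, 0.2239]
eef_rot: [0.089, 0.996, -0.004, -0.005]
ft_force: [-0.3, -0.7, 0.4]
width: 0.0351
grip_force: 0.0
[-0.15681687  1.21888809  1.22978888  0.16060977 -1.17263839  1.87519988
  1.39670179]
[-0.01014143 -0.00649856 -0.99992746]
```

```bash
python3 -m crank '[[[0.5,0.1,-0.3],0],[[1,0.1,-0.3],0],[[1,0.1,-0.3],0],[[1,0.1,0],0],[[1,0.1,0],0],[[1,0.1,0],0],[[1,0.1,0],0],[[1,0.1,0],0],[[1,0.1,0],0],[[1,0.1,0],0],[[1,0.1,0],0],[[1,0.1,0],0]]'
python3 -m crank '[[[0.8,0,0],0],[[0,0,0],0]]'
python3 - <<'E'
from h import *
s=sensors.read_state();print(s["joint_positions"],R.from_quat(s['eef_rot']).as_matrix()[:,2]); M=model("wrist",s)
im=vision.camera("wrist")[:,:,::-1]; cv2.imwrite("pics/wD.png",im)
c=np.array([.5113,.1326,.119]);Rm=R.from_quat(s["eef_rot"]).as_matrix();print(Rm.T@(c-s["ee_pos"]),np.degrees(np.arctan2(Rm[1,0],Rm[0,0])))
E
```

```text
time: 13.55
ee_pos: [0.5447, 0.1294, 0.2542]
eef_rot: [0.088, 0.996, -0.003, -0.005]
ft_force: [-0.9, 0.1, -0.0]
width: 0.0346
grip_force: 0.0
time: 13.8
ee_pos: [0.5209, 0.1344, 0.2547]
eef_rot: [0.088, 0.996, -0.002, -0.005]
ft_force: [0.5, -0.5, 0.5]
width: 0.0348
grip_force: 0.0
[-1.4277991   0.30430668  1.32659603  1.68038264 -0.29826793  1.4047735
  1.33720008] [-0.01114757 -0.0022045  -0.99993543]
[ 0.00767771 -0.00290433  0.13585086] 169.9532963428827
```

View pics/wD.png

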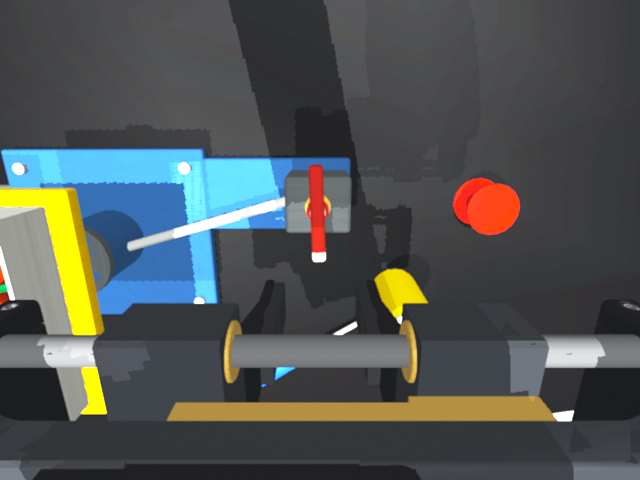

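```bash
python3 - <<'E'
from h import *
s=sensors.read_state();M=model("wrist",s)
a,b=onz(M,(319,262),.119),onz(M,(316.5,166),.119); c=(a+b)/2
print(a,b,c,np.linalg.norm(a-b),np.degrees(np.arctan2(*(a-b)[1::-1])))
E
python3 -m crank '[[[0.26,-0.1,0],0],[[0,0,0.6],0],[[0,0,0.7],0],[[0,0,0.8],0],[[0,0,0.8],0],[[0,0,0.7],0],[[0,0,0],0]]'
python3 -c "
from h import *; s=sensors.read_state(); print(s['joint_positions'],R.from_quat(s['eef_rot']).as_matrix()[:,2])"
```

```text
[0.55241186 0.12692516 0.119     ] [0.47002293 0.1395243  0.119     ] [0.5112174  0.13322473 0.119     ] 0.08334670543589394 -8.694467088234203
time: 14.72
ee_pos: [0.5117, 0.1299, 0.1444]
eef_rot: [0.09, 0.996, -0.005, -0.006]
ft_force: [0.7, -0.3, 0.5]
width: 0.035
grip_force: 0.0
[-1.33359383  0.37859558  1.20808363  1.84924928 -0.37365899  1.19289706
  1.38986688] [-0.01351661 -0.0087912  -0.99987   ]
```

```bash
python3 -m crank '[[[0,0.1,0.7],0],[[0,0,0.7],0],[[0,0,0.37],0],[[0,0,0],0]]'
python3 -m crank '[[[0,0,0],0],[[0,0,0],0],[[0,0,0],0],[[0,0,0],0]]' 0 35
python3 - <<'E'
from h import *
s=sensors.read_state(); print(s['joint_positions'],R.from_quat(s['eef_rot']).as_matrix()[:,2],s["torque"],s["time"])
cv2.imwrite("pics/side1.png",vision.camera("side")[:,:,::-1]);cv2.imwrite("pics/top1.png",vision.camera("top")[:,:,::-1])
a=cv2.imread("pics/side1.png")[130:330,230:510];b=cv2.imread("pics/top1.png")[200:400,270:550]
cv2.imwrite("pics/st1.png",cv2.resize(np.hstack([a,b]),None,fx=1.4,fy=1.4))
E
```

```text
time: 15.22
ee_pos: [0.5116, 0.1332, 0.0924]
eef_rot: [0.089, 0.996, -0.004, -0.006]
ft_force: [1.1, -0.0, 0.4]
width: 0.0346
grip_force: 0.0
time: 15.72
ee_pos: [0.5121, 0.1328, 0.0935]
eef_rot: [0.089, 0.996, -0.004, -0.005]
ft_force: [-2.2, -4.6, 5.3]
width: 0.0116
grip_force: 34.9
[-1.26771684  0.44516013  1.13342862  1.89826888 -0.44714252  1.1002904
  1.4370557 ] [-0.01120518 -0.00708486 -0.99991212] [-0.81593477  0.28877547  0.39460519] 15.725
```

View pics/st1.png

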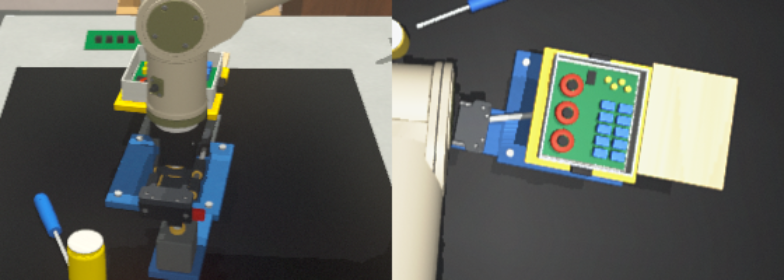

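```bash
cat > trk.py <<'E'
from h import *
import sys
def edge(im):  # sub-pixel row of lower edge of yellow deck's front face, left part
    f=im.astype(float); y=np.clip((f[:,:,0]+f[:,:,1])/2-f[:,:,2],0,None)  # RGB
    out=[]
    for c in range(316,329):
        col=y[185:262,c]; pk=np.where(col>110)[0]
        if len(pk)==0: continue
        i=pk[-1]; ref=col[max(i-2,0):i].mean()/2
        j=i
        while col[j]>ref: j+=1
        out.append((c,185+j-1+(col[j-1]-ref)/(col[j-1]-col[j])))
    return np.array(out)
S=model("side")
def pred(z,c):
    a=np.array([.616,-.043,z-.012]); b=a+np.array([-.985,.172,0])*.17*.4
    p,q=proj(S,a),proj(S,b); return p[1]+(c-p[0])*(q[1]-p[1])/(q[0]-p[0])
def height(im):
    e=edge(im); zs=np.linspace(.09,.21,241)
    res=[np.median(e[:,1]-pred(z,e[:,0])) for z in zs]
    k=np.argsort(res); return np.interp(0,np.array(res)[k],zs[k]),len(e),np.ptp(e[:,1]-pred(.15,e[:,0]))
def main():
    s=sensors.read_state(); z,n,p=height(vision.camera("side"))
    q=R.from_quat(s["eef_rot"]).as_matrix()
    print("t %.2f z %.4f n%d spread %.2f yaw %.4f tz %.3f F %s j3 %.2f j7 %.2f"%(s["time"],z,n,p,np.unwrap([3,np.arctan2(q[1,0],q[0,0])])[1],s["torque"][2],np.round(s["ft_force"],1),s["joint_positions"][2],s["joint_positions"][6]))
if __name__=="__main__": main()
E
python3 - <<'E'
from trk import *
for n in("side0","side1"): print(height(cv2.imread(f"pics/{n}.png")[:,:,::-1]))
main()
E
python3 -m crank '[[[0,0,0],-0.5],[[0,0,0],-0.4],[[0,0,0],-0.4],[[0,0,0],0]]' >/dev/null; python3 trk.py;python3 -m crank '[[[0,0,0],0]]' >/dev/null; python3 trk.py
```

```text
(np.float64(0.19349473005156453), 13, np.float64(0.40678834724283774))
(np.float64(0.19353509313179873), 13, np.float64(0.40597596766531296))
t 15.82 z 0.1935 n13 spread 0.40 yaw 2.9633 tz 0.433 F [-1.9 -5.5  5.5] j3 1.13 j7 1.44
t 16.38 z 0.1935 n13 spread 0.39 yaw 3.1448 tz -0.064 F [-3.3 -3.8  6.1] j3 1.09 j7 1.59
t 16.55 z 0.1935 n13 spread 0.40 yaw 3.1441 tz -0.050 F [-2.9 -4.1  5.9] j3 1.09 j7 1.59
```

```bash
for i in 1; do python3 -m crank '[[[0,0,0],-0.43],[[0,0,0],0],[[0,0,0],0]]' >/dev/null; python3 trk.py; python3 -m crank '[[[0,0,0],-0.43],[[0,0,0],0],[[0,0,0],0]]' >/dev/null; python3 trk.py; done
```

```text
t 16.98 z 0.1935 n13 spread 0.40 yaw 3.2036 tz -0.084 F [-2.3 -3.8  6.4] j3 1.08 j7 1.64
t 17.40 z 0.1935 n13 spread 0.39 yaw 3.2637 tz -0.048 F [-2.3 -3.8  6. ] j3 1.06 j7 1.69
```

```bash
python3 -m crank '[[[0,0,0],-0.43],[[0,0,0],0],[[0,0,0],0]]' >/dev/null; python3 trk.py
```

```text
t 17.82 z 0.1935 n13 spread 0.39 yaw 3.3239 tz -0.096 F [-2.9 -3.4  5.7] j3 1.05 j7 1.74
```

```bash
python3 -m crank '[[[0,0,0],-0.43],[[0,0,0],0],[[0,0,0],0]]' >/dev/null; python3 trk.py
```

```text
t 18.25 z 0.1935 n13 spread 0.39 yaw 3.3840 tz -0.102 F [-2.9 -2.1  6.3] j3 1.04 j7 1.80
```

```bash
python3 -m crank '[[[0,0,0],-0.43],[[0,0,0],0],[[0,0,0],0]]' >/dev/null; python3 trk.py
```

```text
t 18.68 z 0.1935 n13 spread 0.40 yaw 3.4441 tz -0.110 F [-3.5 -1.2  6.3] j3 1.02 j7 1.85
```

```bash
python3 -m crank '[[[0,0,0],-0.43],[[0,0,0],0],[[0,0,0],0]]' >/dev/null; python3 trk.py
```

```text
t 19.10 z 0.1934 n13 spread 0.39 yaw 3.5042 tz -0.159 F [-3.1 -1.5  6.5] j3 1.01 j7 1.90
```

```bash
python3 -m crank '[[[0,0,0],-0.15],[[0,0,0],0]]' >/dev/null; python3 trk.py; python3 -m crank '[[[0,0,0],0]]' >/dev/null; python3 trk.py
```

```text
t 19.40 z 0.1925 n13 spread 0.38 yaw 3.5252 tz -0.219 F [-3.5 -3.   7.1] j3 1.00 j7 1.92
t 19.57 z 0.1916 n13 spread 0.40 yaw 3.5250 tz -0.262 F [-3.1 -2.3  7.2] j3 1.00 j7 1.92
```

```bash
python3 -m crank '[[[0,0,0],-0.25],[[0,0,0],-0.2],[[0,0,0],0]]' >/dev/null; python3 trk.py; python3 -m crank '[[[0,0,0],0],[[0,0,0],0]]' >/dev/null; python3 trk.py
```

```text
t 20.00 z 0.1881 n13 spread 0.37 yaw 3.5883 tz -0.234 F [-3.3 -1.4  7.2] j3 0.99 j7 1.98
t 20.30 z 0.1846 n13 spread 0.39 yaw 3.5880 tz -0.224 F [-3.1 -1.9  6.7] j3 0.99 j7 1.98
```

```bash
python3 -m crank '[[[0,0,0],0],[[0,0,0],0],[[0,0,0],0],[[0,0,0],0],[[0,0,0],0],[[0,0,0],0],[[0,0,0],0],[[0,0,0],0]]' >/dev/null; python3 trk.py;  python3 -m crank '[[[0,0,0],0],[[0,0,0],0],[[0,0,0],0],[[0,0,0],0]]' >/dev/null; python3 trk.py
```

```text
t 21.35 z 0.1726 n13 spread 0.40 yaw 3.5880 tz -0.243 F [-2.9 -2.   6.8] j3 0.99 j7 1.98
t 21.90 z 0.1666 n13 spread 0.39 yaw 3.5880 tz -0.204 F [-4.  -0.8  6.5] j3 0.99 j7 1.98
```

```bash
cat > ed.py <<'E'
from h import *
np.set_printoptions(precision=4,suppress=True)
def M(n):
    v=np.load(n+".npy"); return model("wrist",dict(ee_pos=v[:3],eef_rot=v[3:]))
def fit(im,p,q,ch,hw=7,rng=(.12,.88),skip=()):
    # sub-pixel edge along normal: half level between inside and outside, robust line fit
    p,q=np.array(p,float),np.array(q,float); d=(q-p)/np.linalg.norm(q-p); n=np.array([-d[1],d[0]])
    t=np.arange(-hw,hw+.01,.25); pts=[]
    for u in np.linspace(*rng,80):
        if any(a<u<b for a,b in skip): continue
        c=p+(q-p)*u; xy=(c+t[:,None]*n).astype(np.float32)
        v=cv2.remap(im[:,:,ch].astype(np.float32),xy[:,0][None],xy[:,1][None],1)[0]
        hi=v.max();lo=v.min(); 
        if hi-lo<40: continue
        s=(v>(hi+lo)/2); k=np.where(s[1:]!=s[:-1])[0]
        if len(k)==1: pts.append(c+n*(t[k[0]]+.125))
    vx,vy,x,y=cv2.fitLine(np.array(pts,np.float32),cv2.DIST_HUBER,0,.01,.01).ravel()
    res=np.abs((np.array(pts)-[x,y])@[-vy,vx])
    return np.array([x,y]),np.array([vx,vy]),len(pts),np.median(res)
def X(l,m):
    a=np.linalg.solve(np.c_[l[1],-m[1]],m[0]-l[0]); return l[0]+l[1]*a[0]
E
python3 - <<'E'
from ed import *
cs={}
for n,c in(("A",[(136,27),(291,39),(281,230),(149,222)]),("B",[(400,51.5),(548,62),(507,248),(379,240)])):
    im=cv2.imread(f"pics/w{n}.png"); L=[]
    for i in range(4):
        sk=((0.35,.95),) if (n=="B" and i==3) else ()
        if n=="B" and i==3: sk=((0,.15),(.1,.6))
        l=fit(im,c[i],c[(i+1)%4],1,skip=sk); print(n,i,l[2],l[3]); L.append(l)
    cs[n]=[X(L[3],L[0]),X(L[0],L[1]),X(L[1],L[2]),X(L[2],L[3])]; print(np.array(cs[n]))
for a,b in zip(cs["A"],cs["B"]): print(tri(M("A"),a,M("B"),b))
E
```

```text
A 0 80 0.10871607187021345
A 1 80 0.15334166645254113
A 2 80 0.1088211971137627
A 3 80 0.07960801046266272
[[134.7765  25.4125]
 [289.8238  38.2318]
 [281.8828 229.6965]
 [148.7534 221.2032]]
B 0 80 0.12412320987972597
B 1 80 0.059845786959061426
B 2 80 0.061790058641985314
B 3 26 0.08226252874363074
[[400.3017  50.4502]
 [549.7341  62.1561]
 [505.8352 247.8802]
 [377.0104 239.3857]]
(array([ 0.6011, -0.2162,  0.1494]), np.float64(7.185965461195896e-05))
(array([ 0.5788, -0.3442,  0.149 ]), np.float64(0.00014798642699963957))
(array([ 0.4117, -0.3153,  0.149 ]), np.float64(0.0004736455190320183))
(array([ 0.4337, -0.187 ,  0.1496]), np.float64(0.00022634053022711767))
```

Run:
```python
from ed import *
a=cv2.imread("pics/wA.png");b=cv2.imread("pics/wB.png")
lA=fit(a,(87.8,30.3),(110.7,249.5),1,hw=4); lB=fit(b,(393,59.2),(368,270),1,hw=4,rng=(.1,.45))
tA=fit(a,(30,26.5),(87,30.3),1,hw=5); 
print(lA,lB)
MA,MB=M("A"),M("B")
# intersect plane of edge from A with rays of edge in B
o,d1=ray(MA,lA[0]-50*lA[1]); _,d2=ray(MA,lA[0]+50*lA[1]); n=np.cross(d1,d2)
for s in(-60,0,60):
    q,e=ray(MB,lB[0]+s*lB[1]); print(q+e*((o-q)@n)/(e@n))
```

```text
(array([100.5762, 155.9629], dtype=float32), array([0.1073, 0.9942], dtype=float32), 80, np.float64(0.05929607988081995)) (array([386.2583, 109.0411], dtype=float32), array([ 0.1175, -0.9931], dtype=float32), 80, np.float64(0.059844967532542495))
[ 0.5093 -0.1862  0.1949]
[ 0.5544 -0.1941  0.1949]
[ 0.5955 -0.2012  0.1949]
```

```bash
python3 -m crank '[[[0,0,0],0],[[0,0,0],0],[[0,0,0],0],[[0,0,0],0],[[0,0,0],0],[[0,0,0],0],[[0,0,0],0],[[0,0,0],0],[[0,0,0],0.4]]' >/dev/null; python3 trk.py
```

```text
t 23.07 z 0.1539 n13 spread 0.48 yaw 3.5320 tz 0.461 F [-2.6 -2.1  6.9] j3 1.00 j7 1.93
```

```bash
python3 -m crank '[[[0,0,0],0],[[0,0,0],0],[[0,0,0],0],[[0,0,0],0],[[0,0,0],0],[[0,0,0],0]]' >/dev/null; python3 trk.py
```

```text
t 23.88 z 0.1482 n13 spread 2.89 yaw 3.5330 tz 0.290 F [-2.5 -2.3  6.8] j3 1.00 j7 1.93
```

```bash
python3 -m crank '[[[0,0,0],0.95],[[0,0,0],0]]' >/dev/null
python3 - <<'E'
from trk import *
main(); im=vision.camera("side"); print(height(im),edge(im).round(2).tolist())
e=edge(im); print((e[:,1]-pred(.15,e[:,0])).round(2))
E
```

```text
t 24.18 z 0.1476 n13 spread 0.59 yaw 3.3982 tz 0.194 F [-1.8 -2.5  7. ] j3 1.03 j7 1.81
(np.float64(0.14736378901115882), 13, np.float64(0.4543712325737772)) [[316.0, 225.46], [317.0, 225.49], [318.0, 225.51], [319.0, 225.51], [320.0, 225.53], [321.0, 225.61], [322.0, 225.74], [323.0, 225.93], [324.0, 225.87], [325.0, 226.2], [326.0, 226.34], [327.0, 226.39], [328.0, 226.46]]
[1.21 1.13 1.04 0.94 0.84 0.82 0.84 0.92 0.76 0.98 1.01 0.95 0.91]
```

```bash
python3 -m crank '[[[0,0,0],0],[[0,0,0],0.7],[[0,0,0],0.7],[[0,0,0],0.6]]' 0 60 | tail -2; python3 trk.py; python3 -m crank '[[[0,0,0],0.4]]' >/dev/null;  python3 trk.py; python3 -m crank '[[[0,0,0],0.4]]' >/dev/null;  python3 trk.py
```

```text
width: 0.0116
grip_force: 60.1
t 24.77 z 0.1475 n13 spread 0.60 yaw 3.1180 tz 0.528 F [-3.4 -4.9  5.1] j3 1.10 j7 1.57
t 24.95 z 0.1475 n13 spread 0.60 yaw 3.0637 tz 0.539 F [-2.6 -6.1  5.7] j3 1.11 j7 1.52
t 25.12 z 0.1475 n13 spread 0.61 yaw 3.0078 tz 0.555 F [-2.4 -5.1  6. ] j3 1.12 j7 1.47
```

```bash
cat > tz.py <<'E'
from h import *
s=sensors.read_state(); q=R.from_quat(s["eef_rot"]).as_matrix()
print("t %.2f yaw %.4f tz %.3f w %.4f j3 %.2f tilt %s"%(s["time"],np.arctan2(q[1,0],q[0,0])%6.2832,s["torque"][2],s["width"],s["joint_positions"][2],q[:2,2].round(3)))
E
for k in 1; do python3 -m crank '[[[0,0,0],0.2]]' >/dev/null; python3 tz.py; python3 -m crank '[[[0,0,0],0.2]]' >/dev/null; python3 tz.py; python3 -m crank '[[[0,0,0],0.2]]' >/dev/null; python3 tz.py; done
```

```text
t 25.30 yaw 2.9803 tz 0.571 w 0.0113 j3 1.13 tilt [-0.011 -0.007]
t 25.43 yaw 2.9522 tz 0.528 w 0.0115 j3 1.13 tilt [-0.011 -0.007]
t 25.55 yaw 2.9242 tz 0.502 w 0.0113 j3 1.14 tilt [-0.011 -0.007]
```

```bash
python3 -m crank '[[[0,0,0],0.2]]' >/dev/null; python3 tz.py; python3 -m crank '[[[0,0,0],0.2]]' >/dev/null; python3 tz.py
```

```text
t 25.68 yaw 2.8962 tz 0.574 w 0.0113 j3 1.15 tilt [-0.011 -0.007]
t 25.80 yaw 2.8683 tz 0.644 w 0.0115 j3 1.15 tilt [-0.011 -0.007]
```

```bash
python3 -m crank '[[[0,0,0],0.2]]' >/dev/null; python3 tz.py; python3 -m crank '[[[0,0,0],0.2]]' >/dev/null; python3 tz.py
```

```text
t 25.93 yaw 2.8406 tz 0.756 w 0.0119 j3 1.16 tilt [-0.011 -0.007]
t 26.05 yaw 2.8127 tz 0.806 w 0.0116 j3 1.17 tilt [-0.011 -0.008]
```

```bash
python3 -m crank '[[[0,0,0],0]]' >/dev/null; python3 tz.py; python3 -m crank '[[[0,0,0],0]]' >/dev/null; python3 tz.py; python3 trk.py
```

```text
t 26.18 yaw 2.8133 tz 0.708 w 0.0119 j3 1.17 tilt [-0.011 -0.008]
t 26.30 yaw 2.8137 tz 0.723 w 0.0117 j3 1.17 tilt [-0.011 -0.008]
t 26.30 z 0.1476 n13 spread 0.47 yaw 2.8137 tz 0.723 F [-3.2 -6.5  7.3] j3 1.17 j7 1.31
```

```bash
python3 -m crank '[[[0,0,0],0],[[0,0,0],0],[[0,0,0],0],[[0,0,0],0],[[0,0,-0.4],0],[[0,0,-0.7],0],[[0,0,-0.8],0],[[0,0,-0.8],0],[[0,0,-0.8],0],[[0,0,-0.8],0],[[0,0,0],0],[[0,0,0],0]]' 0.4 && python3 trk.py
python3 - <<'E'
from h import *
a=vision.camera("side")[100:420,170:520,::-1];b=vision.camera("wrist")[:,:,::-1]
cv2.imwrite("pics/end.png",np.hstack([cv2.resize(a,(400,366)),cv2.resize(b,(400,300))[:0] if 0 else cv2.copyMakeBorder(cv2.resize(b,(400,300)),0,66,0,0,0)]))
E
```

```text
time: 27.85
ee_pos: [0.5134, 0.1344, 0.2224]
eef_rot: [0.163, 0.987, -0.004, -0.005]
ft_force: [-0.3, -0.5, -0.2]
width: 0.0349
grip_force: 0.0
t 27.85 z 0.1473 n7 spread 0.68 yaw 2.8141 tz -0.020 F [-0.3 -0.5 -0.2] j3 1.29 j7 1.17
```

View pics/end.png

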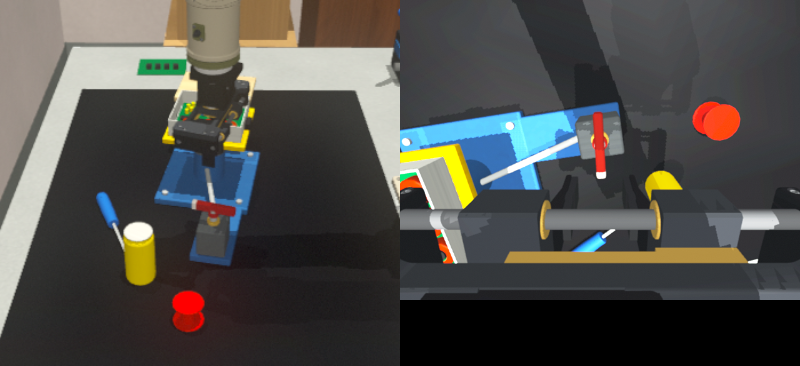

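The picture shows the gripper clear above the T-bar, the deck holding at stand height, and the spool, can and screwdriver still in place.

```bash
python3 -c "
from bench import r; print(r.close_job())"
```

```text
the job is handed in; nothing more can be done
None
```

The job is handed in: the deck sank at about 12 mm/s and stopped within about 1 mm of the stand's height by camera. The valve is shut snug, about 0.2–0.25 N m above the closing torque, and released, with the gripper clear. On the way in, joint 7 reached its range limit (measured -2.6025 against -2.6), and I don't know whether that counts as passing it.

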